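# Confirm the picks for one order at the packing bench

## Robot

A 6-joint arm with a two-finger parallel gripper is mounted at the origin on the work surface. World frame = base frame: x ahead of the robot, y to its left, z up, the work surface at z = 0. Lengths are in m, angles in rad, forces in N, time in s.
With the tool pointing down it reaches from about 0.35 to 0.775 m from the base axis. Payload 7.3 kg.
Tool frame: the origin (TCP) lies at the very end of the fingers, on their centre line; the grasp point (between the pads) lies 19 mm behind it (robot.tcp_to_grasp is the distance from the TCP to the grasp point, in m); x points along the fingers, y is the direction in which the jaws open and shut, and the axes are right-handed (so a half turn about x gives the same grasp; the last joint's range is limited). The gripper opens to 92 mm and grips with 3 to 60 N. Pads are 19 mm wide; open, the fingers measure 130 mm over their backs; the gripper's body (75 mm by 190 mm) begins 47 mm behind the grasp point.
Start: joints at [1.121, 0.342, 1.524, -0, 1.275, -0.146], TCP at [0.157, 0.501, 0.227] pointing down, gripper open.
Joint ranges: [-2.53, 2.53], [-0.77, 2.02], [0.04, 2.7], [-1, 4.14], [0.28, 2.66], [-3.11, 3.11]. Speed limits (rad/s): [2.57, 2.57, 3.14, 3.14, 3.14, 3.14].

## Interface

Orientations are given as [roll, pitch, yaw] about the fixed x, y, z axes, in that order (R = Rz(yaw) Ry(pitch) Rx(roll)).
In Python, from cell import robot gives the robot as it stands.
- The arm moves only by the tool move_arm, never from a script. Its argument "increments" is a list of rows, each a list of 4 numbers: the shift along the tool's x, y, z normalised to -1 to 1, where 1 is 40 cm, then the turn about the tool's x normalised to -1 to 1, where 1 is 60 degrees. In form: [[dx, dy, dz, twist], ...]. A call has 1 to 5 rows; each row is the pose to reach, as a shift and turn from the pose commanded when the call began, along the tool's axes at that moment; what a row does not reach only later rows make up. A row lasts 1/8 s, in which the tool goes at most 62.5 mm and 10.7 degrees, less where a joint would pass 70% of its speed; a pose out of reach is approached as far as the arm can. A call with a number of a shift or a turn outside -1 to 1 is refused whole. A call with a gripper value outside its range is refused whole. "gripper" is the closure, from 0 (fully open) to 1 (shut), set as the call begins (left out, the last holds). The fingers move at their own pace and stop on an object; "squeeze" is the grip in N (left out, the last holds). Time passes only in rows, so rows that repeat a pose let the fingers close. It gives the time, the measured TCP pose, the force and the opening at its end, in the units of the state.
- robot.observe(): the state, without advancing time (a new reading comes with each control period).
- robot.read_camera(name): name is "side" or "top" or "wrist"; returns the picture (480x640x3 uint8, red, green, blue); there is no depth.
- robot.camera_params(name): a dict with "fx", "fy", "cx", "cy" (pixels), "k1" (the pictures are not rectified: a ray, as slopes to the right and down, at radius r is drawn at 1 + k1 r^2 times it, then the intrinsics apply), "R" (3x3) and "t" (3): a world point X has camera coordinates R X + t; the wrist camera has in their place "tool_from_camera" (4x4, takes a point from camera to tool coordinates, whose origin is the TCP and whose axes are the tool frame's). Camera axes: x right, y down, z forward; pixel columns grow to the right and rows downward; lengths in m; the calibration is good to about 2 mm. A picture is of the moment at which its call begins: read the wrist's pose just before it. camera_params takes no time and is no camera call.
- robot.hand_in(): hands the job in, once; it reports no verdict.
The state is a dict: "time": time; "qpos": joint angles; "qvel": joint speeds; "joint_efforts": joint torques, N m; "tool_pos": TCP position; "tool_rot": TCP orientation; "contact_force": force on the tool from outside, world axes, zero at the start; "torque": the same for the moment, N m; "opening": finger opening in m.
Only numpy, scipy, OpenCV 4.12 (cv2) and the standard library are available. Lean on these libraries where they do the work, as an engineer would, in place of code of your own. Each camera call takes 0.05 s, during which the arm holds its last target.

## Task

Confirm the picks for this order: with the fingertips, gently press down the black confirm button in front of the round tub, then the one in front of the slatted wooden crate, then the one in front of the cardboard carton, so that each stays down. Do not press the button of the divided tray, and leave the stations and the loose tape roll, marker and small box standing where they are; nothing is to be picked up.

Things in the scene. Friction and masses are not known exactly. Their poses are not given: they have to be found in the camera images.
- tub: Loose station, about 1 kg: steel foot plate 220 (x) by 150 (y) by 8 mm with a round, open grey plastic tub (136 mm across the rim, rim 78 mm above the bench) of small canisters centred at x +35 mm and, at x -80 mm, a grey post (42 mm diameter, top 45 mm above the bench) bearing the button. Origin: centre of the plate's underside, z up; -x, the button end, faces roughly to the robot.
- tub_top (a point): Centre of the top face of the tub station's button, a black upright round cap 32 mm in diameter; the top face is 63 mm above the bench when up and 53 mm when fully down. It moves with the cap.
- tub_button (a joint): Travel of the tub station's button in m: 0 is up, 0.010 fully down on its soft stop (which gives about 1 mm per 2.5 N). It moves straight down against about 3 N of friction, has no return spring and stays where it is left; it counts as pressed beyond 0.006. It starts between 0 and 0.002.
- crate: Loose station, about 1 kg: steel foot plate 220 (x) by 150 (y) by 8 mm with a square slatted wooden crate (135 mm square, rim 81 mm above the bench) holding two boxes centred at x +35 mm and, at x -80 mm, a grey post (42 mm diameter, top 45 mm above the bench) bearing the button. Origin: centre of the plate's underside, z up; -x, the button end, faces roughly to the robot.
- crate_top (a point): Centre of the top face of the crate station's button, a black upright round cap 32 mm in diameter; the top face is 63 mm above the bench when up and 53 mm when fully down. It moves with the cap.
- crate_button (a joint): Travel of the crate station's button in m: 0 is up, 0.010 fully down on its soft stop (which gives about 1 mm per 2.5 N). It moves straight down against about 3 N of friction, has no return spring and stays where it is left; it counts as pressed beyond 0.006. It starts between 0 and 0.002.
- carton: Loose station, about 1 kg: steel foot plate 220 (x) by 150 (y) by 8 mm with a square open cardboard carton with plain solid walls (135 mm square, rim 83 mm above the bench) holding three boxes centred at x +35 mm and, at x -80 mm, a grey post (42 mm diameter, top 45 mm above the bench) bearing the button. Origin: centre of the plate's underside, z up; -x, the button end, faces roughly to the robot.
- carton_top (a point): Centre of the top face of the carton station's button, a black upright round cap 32 mm in diameter; the top face is 63 mm above the bench when up and 53 mm when fully down. It moves with the cap.
- carton_button (a joint): Travel of the carton station's button in m: 0 is up, 0.010 fully down on its soft stop (which gives about 1 mm per 2.5 N). It moves straight down against about 3 N of friction, has no return spring and stays where it is left; it counts as pressed beyond 0.006. It starts between 0 and 0.002.
- tray: Loose station, about 1 kg: steel foot plate 220 (x) by 150 (y) by 8 mm with a low, square grey tray divided into four compartments (135 mm square, rim 40 mm above the bench), one compartment empty centred at x +35 mm and, at x -80 mm, a grey post (42 mm diameter, top 45 mm above the bench) bearing the button. Origin: centre of the plate's underside, z up; -x, the button end, faces roughly to the robot.
- tray_top (a point): Centre of the top face of the tray station's button, a black upright round cap 32 mm in diameter; the top face is 63 mm above the bench when up and 53 mm when fully down. It moves with the cap.
- tray_button (a joint): Travel of the tray station's button in m: 0 is up, 0.010 fully down on its soft stop (which gives about 1 mm per 2.5 N). It moves straight down against about 3 N of friction, has no return spring and stays where it is left; it counts as pressed beyond 0.006. It starts between 0 and 0.002.
- tape_roll: Roll of brown tape lying flat beyond the stations, 90 mm outside diameter, 46 mm high; origin at the centre of its underside. A bystander.
- marker: Dark marker pen lying between the robot and the stations, 127 mm long, 16 mm thick; origin under the barrel (42 mm from its rear end, 85 mm from the cap's end), x along it to the cap. A bystander.
- small_box: Closed small cardboard box, 70 x 100 x 60 mm high, beyond the stations; origin at the centre of its underside. A bystander.

How it is judged:
On the way, in this order (a step that is already met when the one before it is completed fails the run):
1. the tub station's button is pressed down (value of joint tub_button above 0.006 m), for 0.1 s.
2. the crate station's button is pressed down (value of joint crate_button above 0.006 m), for 0.1 s.
3. the carton station's button is pressed down (value of joint carton_button above 0.006 m), for 0.1 s.
At the end, for the whole second after the job is handed in: The buttons of the tub, the crate and the carton are down by more than 6 of their 10 mm, the tray's button by less than 4 mm; the stations and the bystanders are at rest within 25 mm of where they started (value of joint each of tub_button, crate_button, carton_button above 0.006 m and value of joint tray_button below 0.004 m and distance of each of tub, crate, carton, tray, tape_roll, marker, small_box from where it was at the start of the episode below 0.025 m and linear speed of each of tub, crate, carton, tray below 0.02 m/s); the robot touches nothing.
It fails at once if the crate's button is pushed (over 4 mm) before the tub's is pressed (6 mm) (value of joint crate_button above 0.004 m and value of joint tub_button below 0.006 m).
It fails at once if the carton's button is pushed (over 4 mm) before both the tub's and the crate's are pressed (6 mm) (value of joint carton_button above 0.004 m and value of joint any of tub_button, crate_button below 0.006 m).
It fails at once if the tray's button is pushed (over 4 mm) (value of joint tray_button above 0.004 m).
It fails at once if a station is pressed or struck with more than 25 N (contact force between any of the fingers, the arm and tub above 25 N or contact force between any of the fingers, the arm and crate above 25 N or contact force between any of the fingers, the arm and carton above 25 N or contact force between any of the fingers, the arm and tray above 25 N).
It fails at once if a station or a bystander is shoved, lifted or carried more than 25 mm (distance of any of tub, crate, carton, tray, tape_roll, marker, small_box from where it was at the start of the episode above 0.025 m).
It also fails if it takes over 58 s, if anything falls off the work surface, if the arm or the gripper's body presses on something with over 40 N, if the wrist force passes 120 N, or if a joint passes its speed limit or range.

## Working session

There is one attempt and no reset: what is moved stays moved. The work goes in short steps, Python scripts to look and compute and a tool call to move; the robot and the scene stay as the last step left them, time stands still between calls to the robot, and variables do not carry over. Pictures are saved under pics/ and viewed, and the job is handed in when it is done.

Besides the shell and the picture viewer there is one more tool, called after "Request:" as a command line: name --pt "numbers of a row" for each row, then --argument value for the rest. move_arm: Moves the arm, as the interface text tells. Its arguments: {"type":"object","properties":{"increments":{"type":"array","items":{"type":"array","items":{"type":"number"}}},"gripper":{"type":"number"},"squeeze":{"type":"number"}},"required":["increments"]}

```bash
mkdir -p pics; python3 - <<'E'
from cell import robot
import cv2,json
s=robot.observe(); print({k:s[k] for k in('time','tool_pos','tool_rot','contact_force','opening')})
for n in('top','side'):
    cv2.imwrite(f'pics/{n}0.png',robot.read_camera(n)[:,:,::-1])
    print(n,robot.camera_params(n))
print(robot.camera_params('wrist'))
E
```

```text
{'time': 0.0, 'tool_pos': array([0.15683889, 0.50057852, 0.2260294 ]), 'tool_rot': array([-1.71674403,  1.56918606, -2.02055005]), 'contact_force': array([-0.74044037, -0.09947899, -0.7257184 ]), 'opening': 0.09204381348252702}
top {'fx': 466.1660087669952, 'fy': 466.1660087669952, 'cx': 320.48655437693543, 'cy': 245.18734878006813, 'k1': -0.11932966750886462, 'R': array([[-0.01562811, -0.99947975,  0.02821325],
       [-0.98416195,  0.01039319, -0.17696678],
       [ 0.17658148, -0.03053206, -0.98381237]]), 't': array([-0.0077819 ,  0.55050612,  1.0055062 ])}
side {'fx': 449.3140884363384, 'fy': 449.3140884363384, 'cx': 320.47293625484497, 'cy': 234.24366061435447, 'k1': 0.017981574643166423, 'R': array([[-0.98463598, -0.17273165, -0.02560773],
       [-0.06163506,  0.48099706, -0.874553  ],
       [ 0.16338022, -0.85953802, -0.48425334]]), 't': array([0.57782601, 0.09867664, 0.80805878])}
{'fx': 376.907745308017, 'fy': 376.907745308017, 'cx': 324.01200144237293, 'cy': 237.75682685741597, 'k1': 0.011489636814055001, 'tool_from_camera': array([[-1.26791074e-03, -3.01259478e-01,  9.53541357e-01,
        -1.58469926e-01],
       [ 9.99998856e-01,  4.04421821e-04,  1.45745666e-03,
         1.67178936e-04],
       [-8.24705564e-04,  9.53542114e-01,  3.01258621e-01,
        -8.18237941e-02],
       [ 0.00000000e+00,  0.00000000e+00,  0.00000000e+00,
         1.00000000e+00]])}
```

View pics/top0.png

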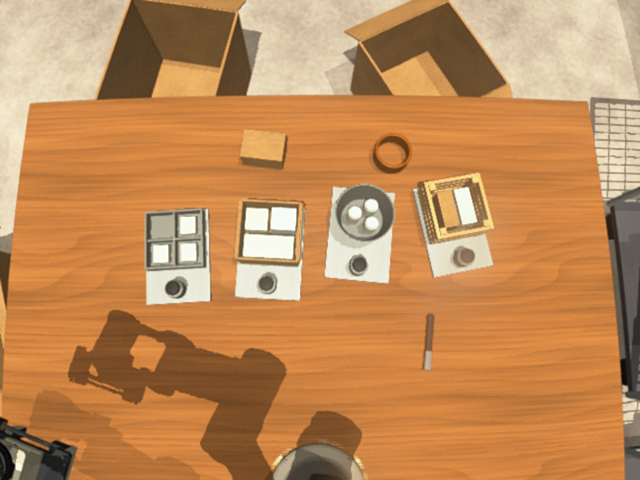

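View pics/side0.png

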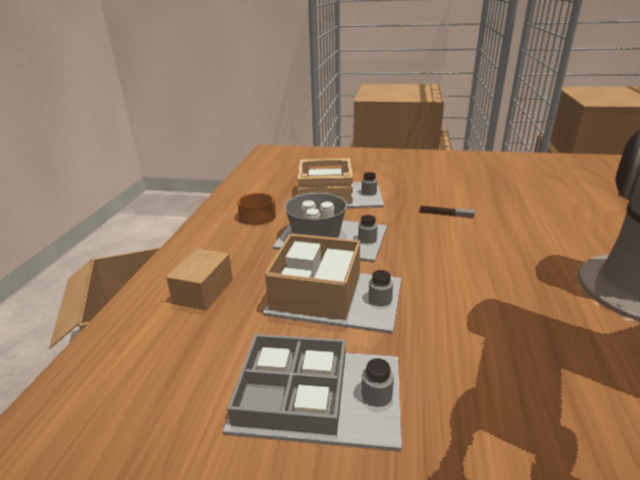

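The top view shows, from left to right, the tray (button about 175,288), carton (267,283), tub (358,265) and crate (465,256). I'll enlarge these in both views.

```bash
python3 - <<'E'
import cv2,numpy as np
t=cv2.imread('pics/top0.png');s=cv2.imread('pics/side0.png')
def c(im,u,v,h=25,k=8): return cv2.resize(im[v-h:v+h,u-h:u+h],None,fx=k,fy=k,interpolation=cv2.INTER_CUBIC)
def lab(im,u,v):
    p=c(im,u,v)
    for i in range(0,50,10):
        cv2.putText(p,str(u-25+i),(i*8,10),0,.35,(0,0,255));cv2.putText(p,str(v-25+i),(0,i*8+10),0,.35,(255,0,0))
        cv2.line(p,(i*8,0),(i*8,399),(0,255,255),1);cv2.line(p,(0,i*8),(399,i*8),(0,255,255),1)
    return cv2.resize(p,(266*1,266))if 0 else p
a=np.hstack([lab(t,267,283),lab(t,358,265)]);cv2.imwrite('pics/c1.png',a)
a=np.hstack([lab(t,465,256),lab(s,369,183)]);cv2.imwrite('pics/c2.png',a)
a=np.hstack([lab(s,368,228),lab(s,380,288)]);cv2.imwrite('pics/c3.png',a)
E
```

```text
(no output)
```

View pics/c1.png

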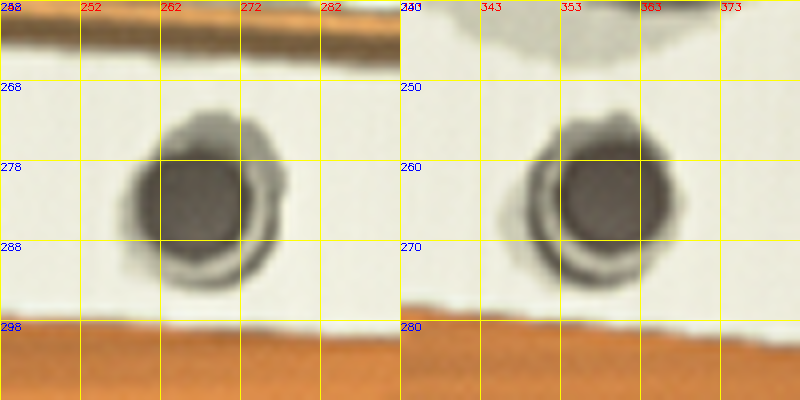

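View pics/c2.png

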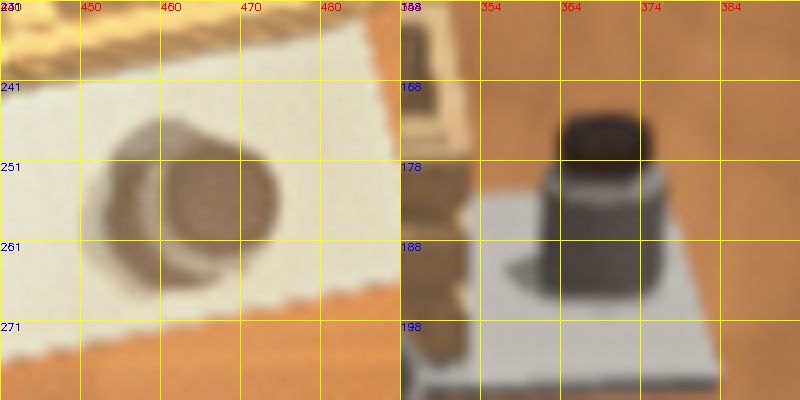

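View pics/c3.png

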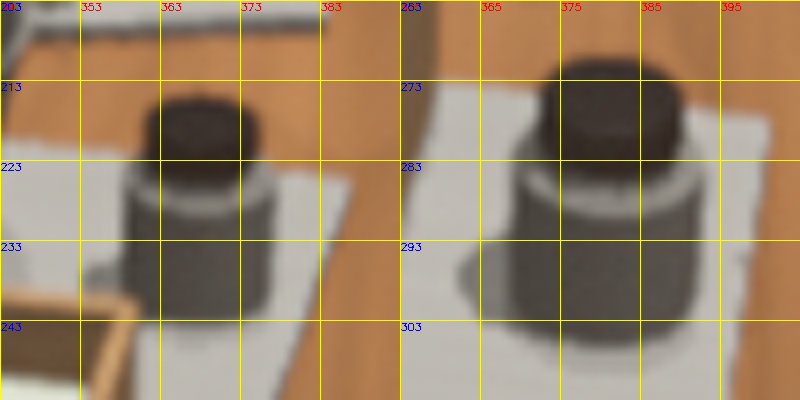

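```bash
cat > h.py <<'E'
import numpy as np,cv2
from cell import robot
def ray(n,uv,pose=None):
    p=robot.camera_params(n)
    K=np.array([[p['fx'],0,p['cx']],[0,p['fy'],p['cy']],[0,0,1]])
    q=cv2.undistortPoints(np.array([[uv]],float),K,np.array([p['k1'],0,0,0]))[0,0]
    d=np.array([q[0],q[1],1])
    if n=='wrist':
        from scipy.spatial.transform import Rotation as Ro
        T=p['tool_from_camera'];s=pose
        R=Ro.from_euler('xyz',s['tool_rot']).as_matrix()
        return R@T[:3,3]+s['tool_pos'],R@T[:3,:3]@d
    return -p['R'].T@p['t'],p['R'].T@d
def atz(n,uv,z,pose=None):
    o,d=ray(n,uv,pose);return o+d*(z-o[2])/d[2]
def tri(a,b):
    (o1,d1),(o2,d2)=a,b
    A=np.stack([d1,-d2],1);x=np.linalg.lstsq(A,o2-o1,rcond=None)[0]
    p,q=o1+d1*x[0],o2+d2*x[1];return (p+q)/2,np.linalg.norm(p-q)
E
python3 - <<'E'
from h import *
from scipy.spatial.transform import Rotation as Ro
for n,t,s in(('carton',(266,283.6),(381.5,273.4)),('tub',(359.7,264.6),(368.3,217.7)),('crate',(467.5,255.8),(369.6,174.4))):
    print(n,atz('top',t,.062).round(4),atz('side',s,.062).round(4),*[np.round(x,4) for x in tri(ray('top',t),ray('side',s))])
print('tray',atz('top',(175,288),.062))
s=robot.observe();print(Ro.from_euler('xyz',s['tool_rot']).as_matrix().round(3))
E
```

```text
carton [0.4635 0.1067 0.062 ] [0.4616 0.1049 0.062 ] [0.4624 0.1066 0.0632] 0.0018
tub [ 0.5032 -0.1012  0.062 ] [ 0.5006 -0.1007  0.062 ] [ 0.5019 -0.1012  0.0619] 0.0026
crate [ 0.52   -0.3486  0.062 ] [ 0.5173 -0.3475  0.062 ] [ 0.5187 -0.3486  0.0617] 0.0027
tray [0.45545906 0.30811013 0.062     ]
[[-0.001  0.299  0.954]
 [-0.001  0.954 -0.299]
 [-1.    -0.001 -0.   ]]
```

The tub, crate and carton caps each agree between the two views to within 3 mm and come out at the expected height of about 62 mm. I'll close the gripper and move high over the bench.

Request:
move_arm --pt "0 -0.028 0.147 0" --pt "0 -0.056 0.293 0" --pt "0 -0.084 0.44 0" --pt "0 -0.112 0.586 0" --pt "0 -0.14 0.733 0" --gripper 1 --squeeze 10

```text
time: 0.72
tool_pos: [0.4214, 0.3586, 0.2264]
tool_rot: [-2.645, 1.57, -2.949]
contact_force: [0.1, 0.9, 0.2]
opening: 0.0466
```

Request:
move_arm --pt "0 -0.138 0.071 0" --pt "0 -0.276 0.142 0" --pt "0 -0.414 0.213 0" --pt "0 -0.552 0.284 0" --pt "0 -0.69 0.356 0"

```text
time: 1.35
tool_pos: [0.4732, 0.0519, 0.2266]
tool_rot: [2.632, 1.571, 2.328]
contact_force: [0.1, 0.3, 0.0]
opening: 0.0008
```

```bash
cat > g.py <<'E'
import sys
from h import *
from scipy.spatial.transform import Rotation as Ro
s=robot.observe();R=Ro.from_euler('xyz',s['tool_rot']).as_matrix()
t=np.array([float(a) for a in sys.argv[1:4]])
print(s['tool_pos'].round(4),s['opening'],s['time'],R.round(3).tolist());print('units',(R.T@(t-s['tool_pos'])/.4).round(4))
E
python3 g.py .502 -.101 .08
```

```text
[0.4732 0.0519 0.2266] 0.0008379353706264117 1.35 [[-0.0, 0.299, 0.954], [0.0, 0.954, -0.299], [-1.0, 0.0, -0.0]]
units [ 0.3663 -0.3434  0.183 ]
```

Request:
move_arm --pt "0 -0.12 0.06 0" --pt "0.04 -0.24 0.122 0" --pt "0.16 -0.343 0.183 0" --pt "0.3 -0.343 0.183 0" --pt "0.366 -0.343 0.183 0"

```text
time: 1.98
tool_pos: [0.5001, -0.0992, 0.0769]
tool_rot: [3.082, 1.565, 2.776]
contact_force: [-0.1, 0.3, 0.7]
opening: 0.0003
```

```bash
python3 g.py .502 -.101 .066; python3 - <<'E'
from h import *
cv2.imwrite('pics/w1.png',robot.read_camera('wrist')[:,:,::-1])
a=robot.read_camera('side')[:,:,::-1];cv2.imwrite('pics/s1.png',a)
cv2.imwrite('pics/s1c.png',cv2.resize(a[130:280,270:470],None,fx=4,fy=4,interpolation=2))
E
```

```text
[ 0.5001 -0.0992  0.0769] 0.00025973115784797 1.975 [[-0.005, 0.301, 0.954], [0.002, 0.954, -0.301], [-1.0, 0.0, -0.006]]
units [ 0.0272 -0.0029  0.006 ]
```

View pics/w1.png

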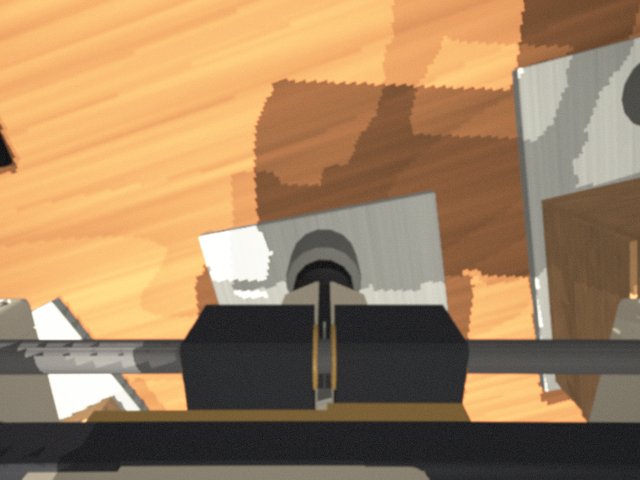

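View pics/s1c.png

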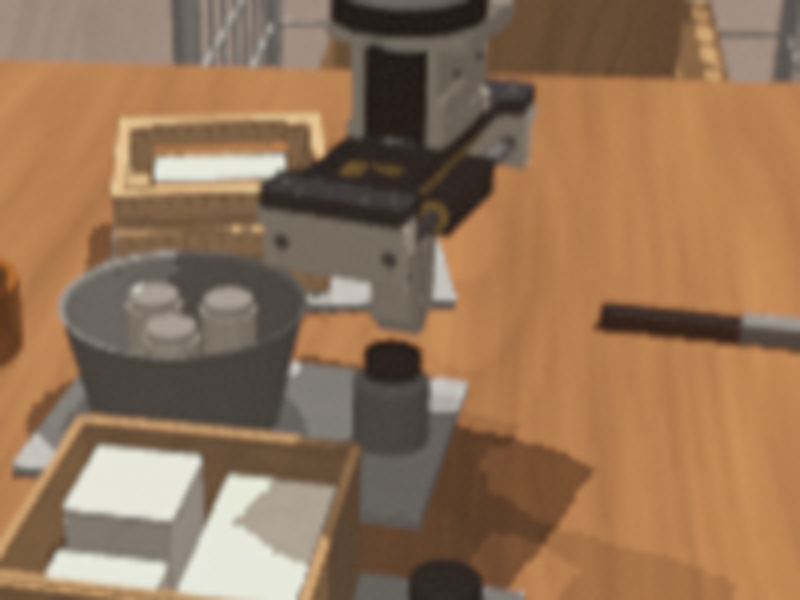

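The wrist view shows the closed tips above the tub's cap (cap around 325,272), and the side view agrees. I'll descend slowly.

Request:
move_arm --pt "0.012 0 0 0" --pt "0.025 0 0 0" --pt "0.03 0 0 0" --pt "0.03 0 0 0"

```text
time: 2.58
tool_pos: [0.5024, -0.0989, 0.0687]
tool_rot: [0.043, 1.57, -0.261]
contact_force: [0.1, 0.4, 0.3]
opening: 0.0005
```

Request:
move_arm --pt "0.005 -0.003 0 0" --pt "0.01 -0.003 0 0" --pt "0.015 -0.003 0 0" --pt "0.02 -0.003 0 0" --pt "0.02 -0.003 0 0"

```text
time: 3.2
tool_pos: [0.5018, -0.1001, 0.0602]
tool_rot: [1.959, 1.571, 1.655]
contact_force: [0.0, -0.0, -0.6]
opening: 0.0009
```

Request:
move_arm --pt "0.004 0 0 0" --pt "0.007 0 0 0" --pt "0.01 0 0 0" --pt "0.01 0 0 0"

```text
time: 3.7
tool_pos: [0.5018, -0.1001, 0.0562]
tool_rot: [2.024, 1.571, 1.72]
contact_force: [-0.0, 1.2, 1.5]
opening: 0.0008
```

Request:
move_arm --pt "0.003 0 0 0" --pt "0.006 0 0 0"

```text
time: 3.95
tool_pos: [0.5019, -0.1001, 0.0539]
tool_rot: [0.444, 1.571, 0.141]
contact_force: [-1.7, 0.9, 2.6]
opening: 0.0002
```

```bash
python3 - <<'E'
from h import *
s=robot.observe();print(s['tool_pos'],s['contact_force'])
a=robot.read_camera('side')[:,:,::-1]
cv2.imwrite('pics/s2c.png',cv2.resize(a[180:255,320:420],None,fx=8,fy=8,interpolation=2))
E
```

```text
[ 0.50186083 -0.10008904  0.05388705] [-1.65265602  0.85669644  2.56632795]
```

View pics/s2c.png

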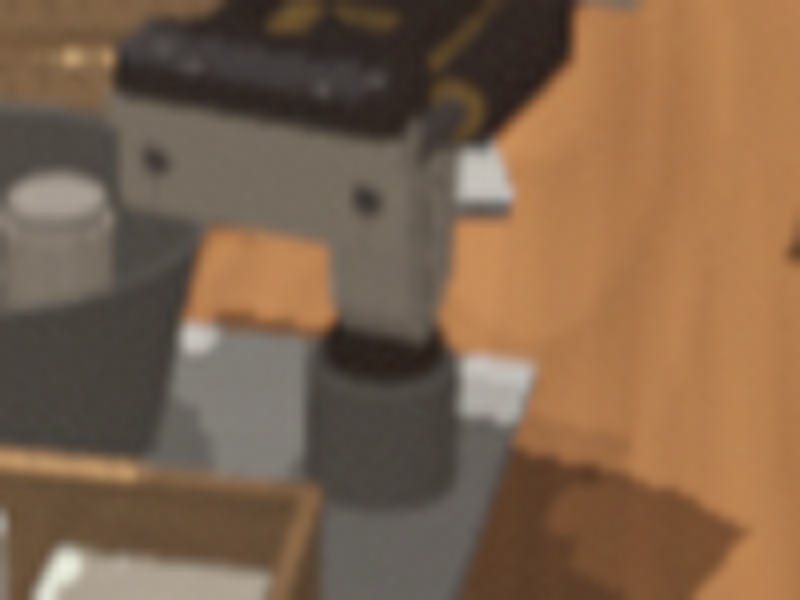

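The side view shows the cap nearly flush with the post. I'll go a touch further to feel the stop, then lift.

Request:
move_arm --pt "0.003 0 0 0" --pt "0.003 0 0 0"

```text
time: 4.25
tool_pos: [0.5019, -0.1001, 0.0532]
tool_rot: [0.195, 1.571, -0.109]
contact_force: [-2.4, -0.3, 7.8]
opening: 0.0002
```

The reading of 7.8 N, above the 3 N friction, means the cap is on its stop. I'll lift straight up.

Request:
move_arm --pt "-0.02 0 0 0" --pt "-0.12 0 0 0" --pt "-0.25 0 0 0" --pt "-0.3 0 0 0"

```text
time: 4.75
tool_pos: [0.5031, -0.1005, 0.1759]
tool_rot: [-0.025, 1.566, -0.328]
contact_force: [0.4, 0.5, -0.6]
opening: 0.0007
```

```bash
python3 g.py .519 -.348 .17;python3 - <<'E'
from h import *
a=robot.read_camera('side')[:,:,::-1]
cv2.imwrite('pics/s3c.png',cv2.resize(a[150:255,320:420],None,fx=5,fy=5,interpolation=2))
E
```

```text
[ 0.5031 -0.1005  0.1759] 0.0006581570316957011 4.75 [[0.005, 0.299, 0.954], [-0.002, 0.954, -0.299], [-1.0, -0.0, 0.005]]
units [ 0.0159 -0.5786  0.223 ]
```

View pics/s3c.png

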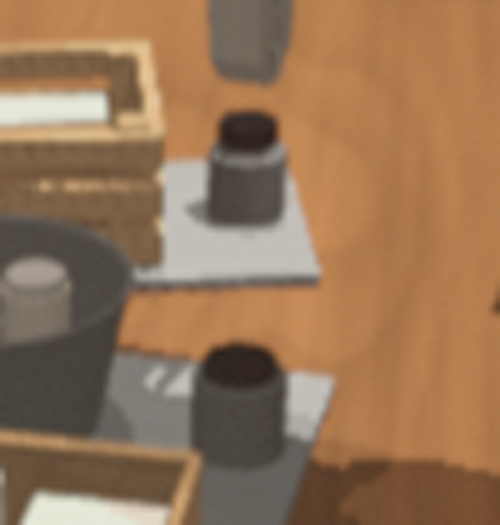

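The tub's cap (about 240,365 in the crop) sits low on its post, while the crate's cap (248,130) is still up. Next is the crate.

Request:
move_arm --pt "0 -0.14 0.055 0" --pt "0 -0.28 0.11 0" --pt "0 -0.42 0.165 0" --pt "0 -0.579 0.223 0" --pt "0.02 -0.579 0.223 0"

```text
time: 5.42
tool_pos: [0.517, -0.3519, 0.1635]
tool_rot: [-1.042, 1.57, -1.351]
contact_force: [-0.5, 0.0, 0.1]
opening: 0.0008
```

Request:
move_arm --pt "0.06 0 0 0" --pt "0.16 0 0 0" --pt "0.22 0 0 0" --pt "0.22 0 0 0"

```text
time: 5.92
tool_pos: [0.5164, -0.3457, 0.074]
tool_rot: [2.681, 1.565, 2.378]
contact_force: [0.2, 0.5, 1.2]
opening: 0.0005
```

```bash
python3 g.py .519 -.348 .066;python3 - <<'E'
from h import *
a=robot.read_camera('side')[:,:,::-1]
cv2.imwrite('pics/s4c.png',cv2.resize(a[130:235,320:420],None,fx=5,fy=5,interpolation=2))
cv2.imwrite('pics/w4.png',robot.read_camera('wrist')[:,:,::-1])
E
```

```text
[ 0.5164 -0.3457  0.074 ] 0.000532890259485742 5.925 [[-0.004, 0.299, 0.954], [0.004, 0.954, -0.299], [-1.0, 0.003, -0.005]]
units [ 0.02   -0.0036  0.0081]
```

View pics/s4c.png

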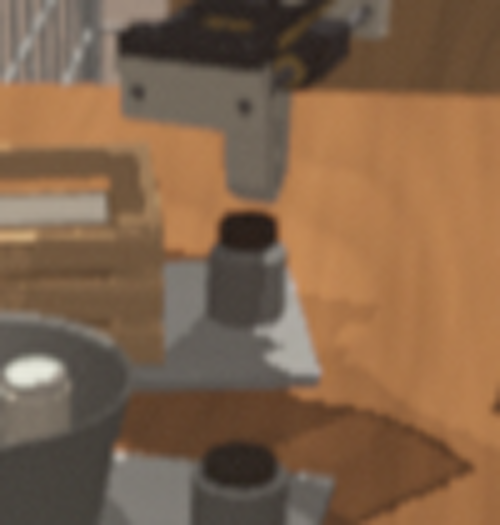

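View pics/w4.png

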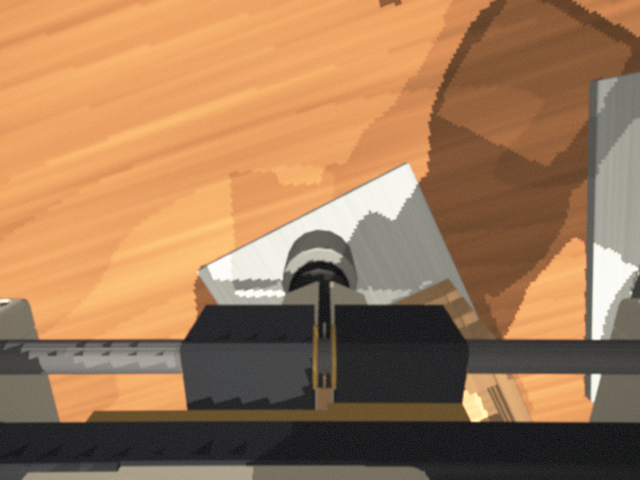

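The tips are centred above the crate's cap (about 320,270 in the wrist view). I'll settle, then press in small steps.

Request:
move_arm --pt "0.004 -0.001 0.001 0" --pt "0.015 -0.001 0.001 0" --pt "0.02 -0.001 0.001 0" --pt "0.02 -0.001 0.001 0"

```text
time: 6.52
tool_pos: [0.5178, -0.3482, 0.0686]
tool_rot: [2.544, 1.57, 2.24]
contact_force: [0.1, 0.6, -0.5]
opening: 0.0006
```

Request:
move_arm --pt "0.007 0 0 0" --pt "0.014 0 0 0" --pt "0.02 0 0 0" --pt "0.025 0 0 0" --pt "0.03 0 0 0"

```text
time: 7.15
tool_pos: [0.5179, -0.3482, 0.0568]
tool_rot: [0.407, 1.571, 0.103]
contact_force: [-1.1, 0.1, 3.2]
opening: 0.0005
```

Request:
move_arm --pt "0.003 0 0 0" --pt "0.006 0 0 0" --pt "0.006 0 0 0"

```text
time: 7.52
tool_pos: [0.5179, -0.3482, 0.0541]
tool_rot: [2.133, 1.571, 1.829]
contact_force: [-0.6, -0.2, 1.1]
opening: 0.0002
```

Request:
move_arm --pt "0.004 0 0 0" --pt "0.004 0 0 0"

```text
time: 7.78
tool_pos: [0.5179, -0.3483, 0.0532]
tool_rot: [-0.322, 1.571, -0.626]
contact_force: [-1.7, 1.3, 6.2]
opening: 0.0005
```

The crate's cap is on its stop. I'll lift and check.

Request:
move_arm --pt "-0.02 0 0 0" --pt "-0.12 0 0 0" --pt "-0.25 0 0 0" --pt "-0.35 0 0 0" --pt "-0.35 0 0 0"

```text
time: 8.4
tool_pos: [0.5194, -0.3495, 0.1969]
tool_rot: [-0.394, 1.563, -0.698]
contact_force: [-0.0, -0.1, -0.5]
opening: 0.0005
```

```bash
python3 g.py .4625 .1065 .19;python3 - <<'E'
from h import *
a=robot.read_camera('side')[:,:,::-1]
cv2.imwrite('pics/s5c.png',cv2.resize(a[150:310,320:420],None,fx=3.7,fy=3.7,interpolation=2))
E
```

```text
[ 0.5194 -0.3495  0.1969] 0.0005294689773541696 8.4 [[0.006, 0.299, 0.954], [-0.005, 0.954, -0.299], [-1.0, -0.003, 0.007]]
units [ 0.0104  1.0453 -0.4769]
```

View pics/s5c.png

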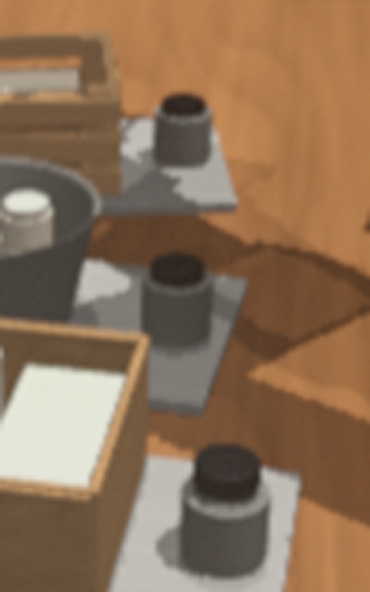

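The crate and tub caps are both low, and the carton's cap (228,470 in the crop) is still up. Now the carton, in two hops.

Request:
move_arm --pt "0 0.13 -0.06 0" --pt "0 0.26 -0.12 0" --pt "0 0.4 -0.18 0" --pt "0 0.53 -0.24 0" --pt "0 0.65 -0.297 0"

```text
time: 9.07
tool_pos: [0.4811, -0.0625, 0.1913]
tool_rot: [3.045, 1.568, 2.741]
contact_force: [0.5, 0.8, 1.3]
opening: 0.0004
```

Request:
move_arm --pt "0 0.13 -0.06 0" --pt "0 0.26 -0.12 0" --pt "0 0.395 -0.18 0" --pt "0 0.395 -0.18 0"

```text
time: 9.57
tool_pos: [0.4592, 0.1111, 0.1915]
tool_rot: [-3.082, 1.568, 2.904]
contact_force: [-0.0, -0.5, -1.0]
opening: 0.0001
```

```bash
python3 g.py .4625 .1065 .075
```

```text
[0.4592 0.1111 0.1915] 0.00011302821350123426 9.575 [[-0.003, 0.294, 0.956], [0.001, 0.956, -0.294], [-1.0, -0.0, -0.003]]
units [ 0.2911 -0.0085  0.012 ]
```

Request:
move_arm --pt "0.08 -0.004 0.006 0" --pt "0.2 -0.004 0.006 0" --pt "0.28 -0.004 0.006 0" --pt "0.28 -0.004 0.006 0" --pt "0.28 -0.004 0.006 0"

```text
time: 10.2
tool_pos: [0.4634, 0.1049, 0.0814]
tool_rot: [0.284, 1.57, -0.02]
contact_force: [0.0, 0.7, 0.7]
opening: 0.0006
```

```bash
python3 g.py .4625 .1065 .068;python3 - <<'E'
from h import *
a=robot.read_camera('side')[:,:,::-1]
cv2.imwrite('pics/s6c.png',cv2.resize(a[220:325,320:440],None,fx=5,fy=5,interpolation=2))
E
```

```text
[0.4634 0.1049 0.0814] 0.0006136272825812514 10.2 [[0.001, 0.3, 0.954], [-0.0, 0.954, -0.3], [-1.0, 0.0, 0.001]]
units [ 0.0334  0.0032 -0.0033]
```

View pics/s6c.png

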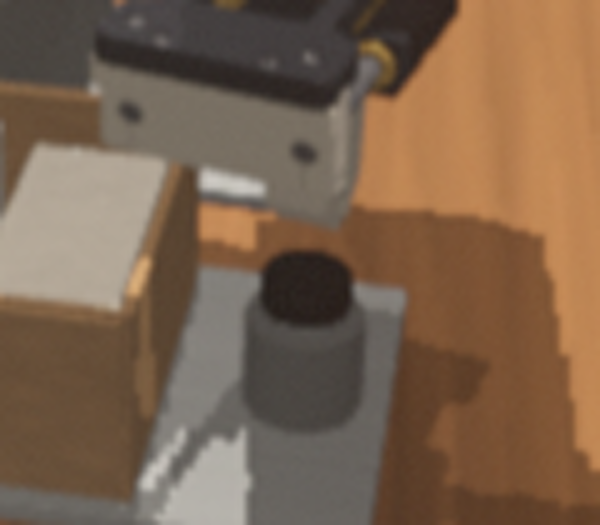

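The tips are above the carton's cap and clear of the carton wall. Pressing now.

Request:
move_arm --pt "0.015 0.003 -0.003 0" --pt "0.03 0.003 -0.003 0" --pt "0.033 0.003 -0.003 0" --pt "0.033 0.003 -0.003 0"

```text
time: 10.75
tool_pos: [0.4619, 0.107, 0.0675]
tool_rot: [2.72, 1.571, 2.417]
contact_force: [-0.8, -0.5, 0.5]
opening: 0.0003
```

Request:
move_arm --pt "0.007 0 0 0" --pt "0.014 0 0 0" --pt "0.02 0 0 0" --pt "0.025 0 0 0" --pt "0.028 0 0 0"

```text
time: 11.38
tool_pos: [0.462, 0.1069, 0.0563]
tool_rot: [0.834, 1.571, 0.53]
contact_force: [-0.6, 0.1, 2.4]
opening: 0.0002
```

Request:
move_arm --pt "0.003 0 0 0" --pt "0.006 0 0 0" --pt "0.008 0 0 0" --pt "0.008 0 0 0"

```text
time: 11.88
tool_pos: [0.462, 0.1069, 0.0532]
tool_rot: [0.647, 1.57, 0.344]
contact_force: [-0.9, -0.0, 3.8]
opening: 0.0003
```

Request:
move_arm --pt "0.002 0 0 0" --pt "0.002 0 0 0"

```text
time: 12.12
tool_pos: [0.462, 0.107, 0.0531]
tool_rot: [0.407, 1.57, 0.103]
contact_force: [-3.8, -0.9, 12.7]
opening: 0.0
```

Request:
move_arm --pt "-0.02 0 0 0" --pt "-0.12 0 0 0" --pt "-0.25 0 0 0" --pt "-0.38 0 0 0" --pt "-0.42 0 0 0"

```text
time: 12.75
tool_pos: [0.4632, 0.107, 0.2237]
tool_rot: [0.383, 1.565, 0.079]
contact_force: [-0.4, -0.8, -1.2]
opening: 0.0006
```

Request:
move_arm --pt "0 0.1 -0.1 0" --pt "0 0.2 -0.15 0" --pt "0 0.3 -0.15 0" --pt "0 0.4 -0.15 0" --pt "0 0.4 -0.15 0"

```text
time: 13.38
tool_pos: [0.4525, 0.2795, 0.2197]
tool_rot: [2.982, 1.57, 2.681]
contact_force: [0.4, -0.3, -0.4]
opening: 0.0004
```

```bash
python3 - <<'E'
from h import *
for n in('side','top'): cv2.imwrite(f'pics/{n}9.png',robot.read_camera(n)[:,:,::-1])
a=cv2.imread('pics/side9.png');cv2.imwrite('pics/s9c.png',cv2.resize(a[150:410,300:450],None,fx=2.3,fy=2.3,interpolation=2))
s=robot.observe();print(s['time'],s['tool_pos'],s['contact_force'])
E
```

```text
13.475 [0.45204982 0.27724831 0.21983126] [ 0.84455351 -1.32843253 -0.55470285]
```

View pics/s9c.png

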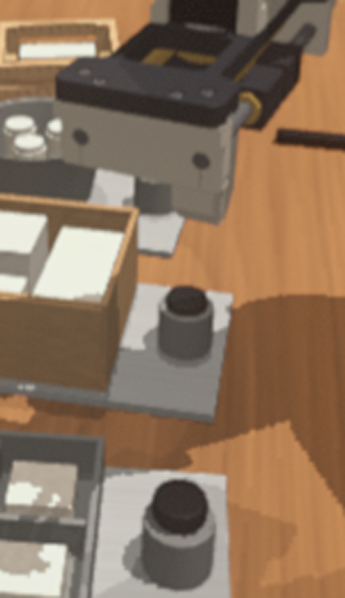

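View pics/top9.png

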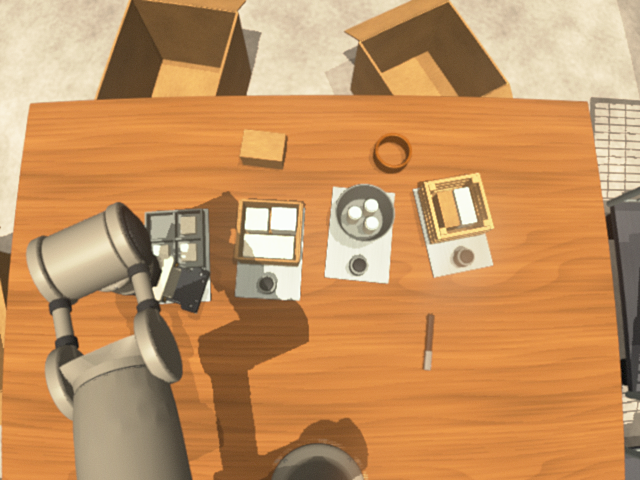

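The carton's cap (185,302 in the crop) is down and the tray's cap (180,505) is still up. In the top view every station and bystander is at its original pixels, and the arm is clear at 0.22 m.

```bash
python3 - <<'E'
from cell import robot
print(robot.hand_in())
E
```

```text
the job is handed in; nothing more can be done
None
```

I pressed the tub, crate and carton buttons in that order, using the closed fingertips, and handed the job in at about 13.5 s.

- **Presses:** each cap was pushed until the tip read 53 mm above the bench. The push force then rose to 7.8 N on the tub, 6.2 N on the crate and 12.7 N on the carton. All are above the 3 N friction, so each cap had reached its stop, and the highest reading was well under the 25 N limit.
- **Final pictures:** the tray's button is still up. In the top view the stations and the tape roll, marker and small box show no visible shift. The arm was clear at 0.22 m when I handed in.
- **Less certain:** each cap was seen down in the side view after the arm lifted off. In the last side view the gripper hid the tub and crate caps, so I could not check those two again there. No check failed or disagreed.

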